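# Gauge the thickness of a planed strip on the joiner's bench

## Task

Check the thickness of the wide, flat wooden strip on the bench: pick up the bridge gauge by its square column, lower it gently astride the middle of the strip, so that its sprung foot rests on the wood and both legs stand flat on the bench, and let go only then. Leave the gauge standing there and do not shift the strip.

Things in the scene. Friction and masses are not known exactly. Their poses are not given: they have to be found in the camera images.
- gauge: Loose aluminium bridge gauge, 0.5 kg, upright. Two legs (soles 40 mm in x, 16 mm in y) centred at y = +-60 mm leave a gap 104 mm wide, 72 mm high; crossbar 30 mm (x) by 134 mm (y), z = 72 to 88 mm. On its middle a square column 28 by 28 mm, z = 88 to 152 mm, to grip (3 mm button on top). Origin: at sole level midway between the legs; x through the gap, y leg to leg, z up.
- gauge_foot (a joint): The gauge's sprung rod under the column, mid-gap: 10 mm steel, black rings every 10 mm, brass foot disc 24 mm across. Value: height of the foot's underside above the soles, m; 0 fully down, at most 0.060. With the legs on the bench it reads the height of the part below. A soft spring (about 1 N with the foot's weight) pushes it down; the gauge's weight can raise it.
- strip: The wide, flat strip of planed wood to measure: 200 mm long (x), 46 wide (y), 20 thick, 0.13 kg, lying loose on the bench. Origin: centre of its underside, z up. Not to be measured: a batten as long (26 mm wide, 34 high) and a short block (85 by 65 by 48 mm high) of the same wood. These and the gauge may swap places; centres at least 170 mm apart.

How it is judged:
By the outcome, as a careful person would: the job done as asked, in the order asked, and still so for the second after the job is handed in, with the robot touching nothing.
It also fails if it takes over 38 s, if anything falls off the work surface, if the arm or the gripper's body presses on something with over 40 N, if the wrist force passes 120 N, or if a joint passes its speed limit or range.

## Robot

A 7-joint arm with a two-finger parallel gripper is mounted at the origin on the work surface. World frame = base frame: x ahead of the robot, y to its left, z up, the work surface at z = 0. Lengths are in m, angles in rad, forces in N, time in s.
With the tool pointing down it reaches from about 0.425 to 0.875 m from the base axis. Payload 4.7 kg.
Tool frame: the origin (TCP) lies at the very end of the fingers, on their centre line; the grasp point (between the pads) lies bot.grip_point_offset behind it (bot.grip_point_offset is the distance from the TCP to the grasp point, in m); y points along the fingers, x is the direction in which the jaws open and shut, and the axes are right-handed (so a half turn about y gives the same grasp; the last joint's range is limited). The gripper opens to 85 mm and grips with 20 to 120 N. Pads are 22 mm wide; open, the fingers measure 114 mm over their backs; the gripper's body (76 mm by 85 mm) begins 54 mm behind the grasp point. The pads swing forward as they close: fully open they stand 13 mm farther back than shut.
Start: joints at [-1.244, 0.321, -0.07, 1.45, 0.023, 1.371, -0.057], TCP at [0.2, 0.618, 0.207] pointing down, gripper open.
Joint ranges: [-2.86, 2.86], [-0.3, 2.09], [-1.38, 1.24], [0.06, 2.45], [-1.56, 4.7], [0.09, 2.05], [-2.69, 2.69]. Speed limits (rad/s): [2.57, 2.57, 3.14, 3.14, 3.14, 3.14, 3.14].

## Interface

Orientations are given as a unit quaternion [w, x, y, z].
In Python, from bench import bot gives the robot as it stands.
- The arm moves only by the shell command python3 -m inch 'ROWS' [OPENING]. ROWS is JSON, a list of rows, each an object with "travel": the shift along the world's x, y, z in cm, a list of three; "dr": the turn, a rotation vector about the world's x, y, z in degrees, a list of three. In form: [{"travel": [tx, ty, tz], "dr": [ax, ay, az]}, ...]. A call has 1 to 20 rows; each row shifts and turns the pose as measured when the row begins; what a row does not reach is not made up. A row lasts 1/10 s, in which the tool goes at most 50 mm and 8.59 degrees, less where a joint would pass 70% of its speed; a pose out of reach is approached as far as the arm can. A call with a gripper value outside its range is refused whole. OPENING is the finger opening in cm, from 0 to 8.54, set as the call begins (- or left out, the last holds). The fingers move at their own pace and stop on an object; the grip force is fixed at half the most. Time passes only in rows, so rows that do not move let the fingers close. It gives the time, the measured TCP pose, the force and the opening at its end, in the units of the state.
- bot.sense(): the state, without advancing time (a new reading comes with each control period).
- bot.read_camera(name): name is "scene" or "top" or "wrist"; returns the picture (400x640x3 uint8, red, green, blue); there is no depth.
- bot.get_calibration(name): a dict with "vfov" (degrees; the focal length in pixels is half the picture's height over the tangent of half this angle, whatever the lens; pixels are square), "cx", "cy" (the principal point, pixels), "view" (4x4, takes a point from world to camera coordinates). Camera axes: x right, y down, z forward; pixel columns grow to the right and rows downward; lengths in m; the calibration is good to about 2 mm. The wrist camera is an equidistant fisheye: a pixel r from the principal point sees the ray r / f radians off the axis. A picture is of the moment at which its call begins: read the wrist's pose just before it. get_calibration takes no time and is no camera call; for the wrist camera it gives the pose at the moment of the call.
- bot.close_job(): hands the job in, once; it reports no verdict.
The state is a dict: "t": time; "joint_positions": joint angles; "qvel": joint speeds; "joint_efforts": joint torques, N m; "ee_pos": TCP position; "tcp_rot": TCP orientation; "wrist_force": force on the tool from outside, world axes, zero at the start; "torque": the same for the moment, N m; "finger_gap": finger opening in m.
Only numpy, scipy, OpenCV 4.12 (cv2) and the standard library are available. Lean on these libraries where they do the work, as an engineer would, in place of code of your own. Each camera call takes 0.05 s, during which the arm holds its last target.

## Working session

There is one attempt and no reset: what is moved stays moved. The work goes in short steps, Python scripts to look and compute and a shell command to move; the robot and the scene stay as the last step left them, time stands still between calls to the robot, and variables do not carry over. Pictures are saved under pics/ and viewed, and the job is handed in when it is done.

```bash
mkdir -p pics; ls; python3 - <<'E'
from bench import bot
import cv2
s=bot.sense();print({k:s[k] for k in('t','ee_pos','tcp_rot','wrist_force','finger_gap')},bot.grip_point_offset)
for n in('scene','top'):
    cv2.imwrite(f'pics/{n}0.png',bot.read_camera(n)[:,:,::-1]); print(n,bot.get_calibration(n))
E
```

```text
pics
{'t': 0.0, 'ee_pos': array([0.19988215, 0.61787478, 0.20629328]), 'tcp_rot': array([-0.57134899,  0.57220378,  0.4154774 , -0.41655936]), 'wrist_force': array([0.37936178, 0.33535004, 0.46447625]), 'finger_gap': 0.08508503564330501} 0.0187
scene {'vfov': 43.25550953913836, 'cx': 324.66121091817325, 'cy': 192.8191741962087, 'view': array([[ 0.59822935,  0.80129558,  0.00685809, -0.32308894],
       [ 0.52700346, -0.38697301, -0.75665002, -0.25027757],
       [-0.60364642,  0.45626449, -0.65378415,  1.45512421],
       [ 0.        ,  0.        ,  0.        ,  1.        ]])}
top {'vfov': 50.28148240682553, 'cx': 323.96029836156583, 'cy': 206.13806902147118, 'view': array([[ 0.00423425, -0.99930389,  0.037065  , -0.02013395],
       [-0.99252782, -0.00871974, -0.12170662,  0.5388089 ],
       [ 0.1219451 , -0.03627271, -0.99187382,  1.03568044],
       [ 0.        ,  0.        ,  0.        ,  1.        ]])}
```

View pics/scene0.png

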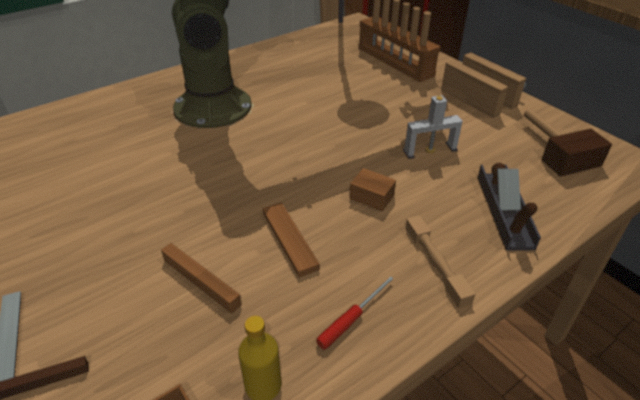

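View pics/top0.png

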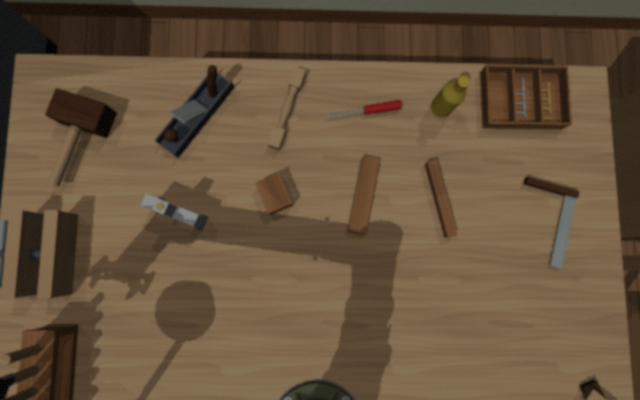

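The top view shows the strip at about (365,195), the batten at (441,197), the block at (275,193) and the gauge at about (175,212). In the scene view the strip is at (290,240) and the gauge column at (437,110). Next I'll zoom in and measure.

```bash
cat > h.py <<'E'
import numpy as np, cv2
from bench import bot
def fpx(c,h=400): return h/2/np.tan(np.radians(c['vfov'])/2)
def proj(c,P):
    P=np.atleast_2d(P); q=(c['view'][:3,:3]@P.T).T+c['view'][:3,3]; f=fpx(c)
    return np.c_[f*q[:,0]/q[:,2]+c['cx'],f*q[:,1]/q[:,2]+c['cy']]
def ray(c,uv):
    f=fpx(c); d=np.array([(uv[0]-c['cx'])/f,(uv[1]-c['cy'])/f,1]); R=c['view'][:3,:3]
    return -R.T@c['view'][:3,3], R.T@d
def onz(c,uv,z):
    o,d=ray(c,uv); return o+d*(z-o[2])/d[2]
def tri(cs,uvs):
    A=np.zeros((3,3));b=np.zeros(3)
    for c,uv in zip(cs,uvs):
        o,d=ray(c,uv); d/=np.linalg.norm(d); M=np.eye(3)-np.outer(d,d); A+=M;b+=M@o
    return np.linalg.solve(A,b)
E
python3 - <<'E'
from h import *
t=cv2.imread('pics/top0.png');s=cv2.imread('pics/scene0.png')
a=cv2.resize(t[170:250,120:220],None,fx=6,fy=6,interpolation=cv2.INTER_CUBIC)
cv2.imwrite('pics/tg.png',a)
cv2.imwrite('pics/ts.png',cv2.resize(t[145:245,320:470],None,fx=5,fy=5,interpolation=cv2.INTER_CUBIC))
cv2.imwrite('pics/sg.png',cv2.resize(s[90:165,390:475],None,fx=7,fy=7,interpolation=cv2.INTER_CUBIC))
c=bot.get_calibration('top');print(proj(c,[[.2,.618,.2],[0,0,0]]),proj(bot.get_calibration('scene'),[[.2,.618,.2],[0,0,0]]))
for p in [(195,0)]:pass
hsv=cv2.cvtColor(t,cv2.COLOR_BGR2HSV)
for p in [(365,195),(441,197),(275,193),(330,200),(400,200),(365,240),(365,150)]: print(p,hsv[p[1],p[0]])
E
```

```text
[[  4.34390007 363.83963979]
 [315.67551336 427.84891222]] [[424.19118041  11.04273265]
 [212.66032507 106.05882123]]
(365, 195) [ 13 143 105]
(441, 197) [ 14 142 106]
(275, 193) [ 13 143  91]
(330, 200) [ 16 102 130]
(400, 200) [ 18  92 133]
(365, 240) [ 16 109  91]
(365, 150) [ 16 104 125]
```

View pics/tg.png

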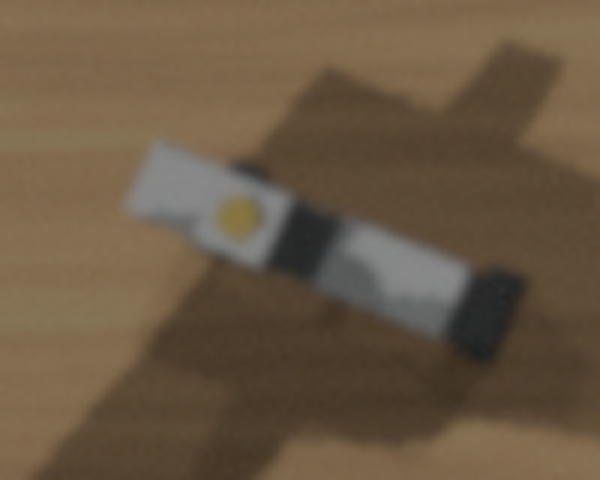

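View pics/ts.png

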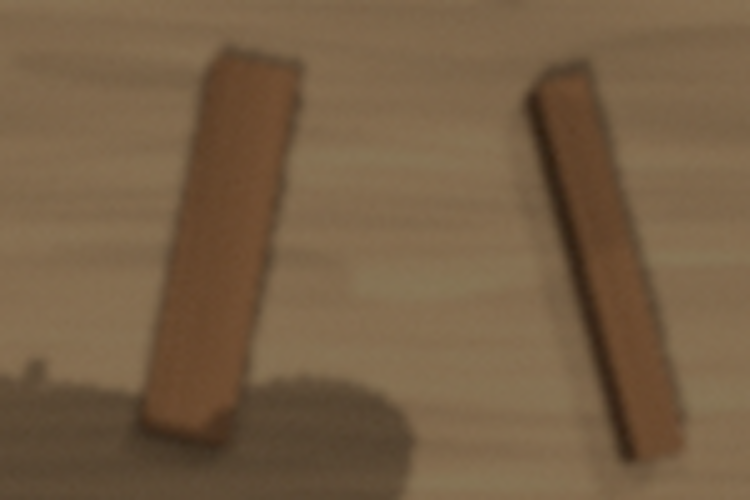

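View pics/sg.png

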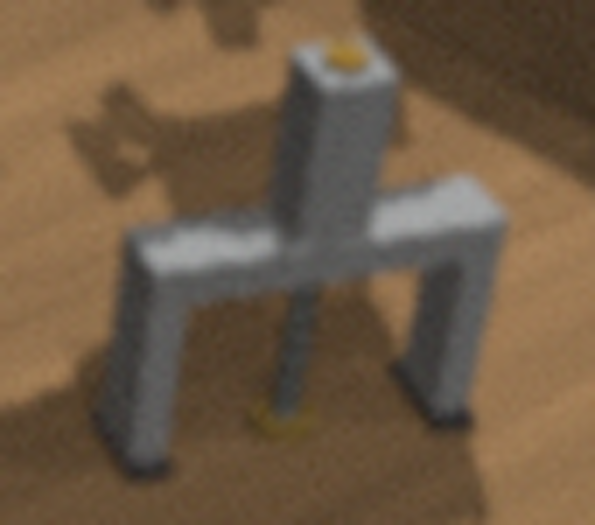

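```bash
python3 - <<'E'
from h import *
t=cv2.imread('pics/top0.png')
T=bot.get_calibration('top');S=bot.get_calibration('scene')
up=lambda p,o,k:((p[0]+.5)/k-.5+o[0],(p[1]+.5)/k-.5+o[1])
b=up((238,217),(120,170),6); bs=up((345,55),(390,90),7)
print('button',onz(T,b,.154),onz(S,bs,.154),tri([T,S],[b,bs]))
L=onz(T,up((140,177),(120,170),6),.088);R=onz(T,up((457,300),(120,170),6),.088)
print('bar top',L,R,(L+R)/2,np.linalg.norm(L-R),np.degrees(np.arctan2(*(L-R)[[1,0]])))
# scene crossbar top ends: left (near-left top edge) corners
cs=[onz(S,up(p,(390,90),7),.088) for p in [(128,232),(150,275),(465,178),(505,215)]]
print('bar scene corners',cs,sum(cs)/4)
hsv=cv2.cvtColor(t,cv2.COLOR_BGR2HSV)
m=((hsv[...,1]>118)&(hsv[...,0]<16)).astype(np.uint8)*255
m=cv2.morphologyEx(m,cv2.MORPH_OPEN,np.ones((3,3),np.uint8))
for c in cv2.findContours(m,cv2.RETR_EXTERNAL,cv2.CHAIN_APPROX_NONE)[0]:
    if cv2.contourArea(c)>300:
        x,y,w,h=cv2.boundingRect(c)
        if 240<x<480 and 130<y<260:
            W=np.array([onz(T,p,.02)[:2] for p in c[:,0].astype(float)]).astype(np.float32)
            print((x,y,w,h),cv2.minAreaRect(W))
print('strip corners',[onz(T,up(p,(320,145),5),.02) for p in [(220,52),(302,63),(235,415),(145,425)]])
print(up((290,240),(0,0),1))
s=cv2.imread('pics/scene0.png');cv2.imwrite('pics/ss.png',cv2.resize(s[195:285,250:330],None,fx=6,fy=6,interpolation=cv2.INTER_CUBIC))
cv2.imwrite('pics/m.png',m)
E
```

```text
button [0.52177232 0.34897357 0.154     ] [0.52299323 0.35002644 0.154     ] [0.52231552 0.34975459 0.15356107]
bar top [0.5451461  0.41053463 0.088     ] [0.49781613 0.28589952 0.088     ] [0.52148111 0.34821708 0.088     ] 0.13331930387523075 69.20581148718948
bar scene corners [array([0.48942875, 0.29126844, 0.088     ]), array([0.51351795, 0.27854057, 0.088     ]), array([0.5350619 , 0.41346944, 0.088     ]), array([0.56003761, 0.40649051, 0.088     ])] [0.52451155 0.34744224 0.088     ]
(257, 173, 35, 42) ((0.5725212097167969, 0.10997931659221649), (0.09421666711568832, 0.06917716562747955), 22.319421768188477)
(425, 159, 32, 78) ((0.5655836462974548, -0.3167266845703125), (0.20350347459316254, 0.03709191828966141), 13.497371673583984)
(348, 156, 32, 79) ((0.571514368057251, -0.11923755705356598), (0.04975612834095955, 0.2034084051847458), 78.38446807861328)
strip corners [array([ 0.67474478, -0.11916255,  0.02      ]), array([ 0.66948959, -0.16175854,  0.02      ]), array([ 0.48672888, -0.12545256,  0.02      ]), array([ 0.48134997, -0.07970416,  0.02      ])]
(290.0, 240.0)
```

View pics/ss.png

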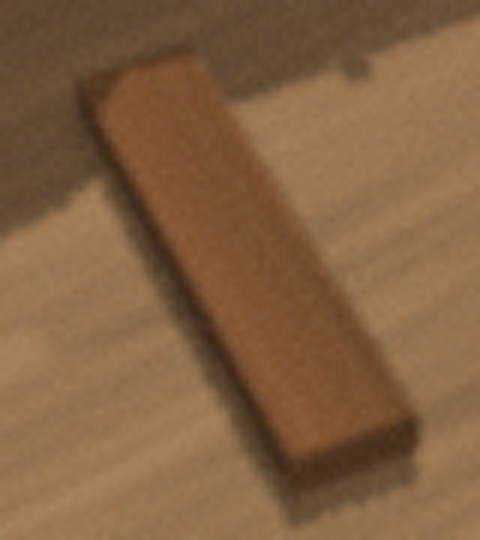

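The scene crop shows the strip's top face from (140,60) at the far end to (400,420) at the near end, which matches the top view. Now I'll compute the tool axes and the move.

```bash
python3 - <<'E'
from h import *
from scipy.spatial.transform import Rotation as Ro
s=bot.sense();q=s['tcp_rot'];M=Ro.from_quat([q[1],q[2],q[3],q[0]]).as_matrix();print(M.round(3))
print('jaw az',np.degrees(np.arctan2(M[1,0],M[0,0])))
S=bot.get_calibration('scene')
up=lambda p,o,k:((p[0]+.5)/k-.5+o[0],(p[1]+.5)/k-.5+o[1])
print([onz(S,up(p,(250,195),6),.02).round(4) for p in [(95,100),(205,60),(412,415),(288,462)]])
print(onz(bot.get_calibration('top'),(185,310),0),proj(bot.get_calibration('top'),[[.52,.35,.5]]))
cv2.imwrite('pics/w0.png',bot.read_camera('wrist')[:,:,::-1])
E
```

```text
[[ 0.308 -0.    -0.951]
 [ 0.951 -0.002  0.308]
 [-0.002 -1.    -0.   ]]
jaw az 72.0799945726879
[array([ 0.4895, -0.1223,  0.02  ]), array([ 0.4949, -0.0786,  0.02  ]), array([ 0.6778, -0.1185,  0.02  ]), array([ 0.6702, -0.1619,  0.02  ])]
[0.28020569 0.3262683  0.        ] [[ 71.95636594 176.39411775]]
```

View pics/w0.png

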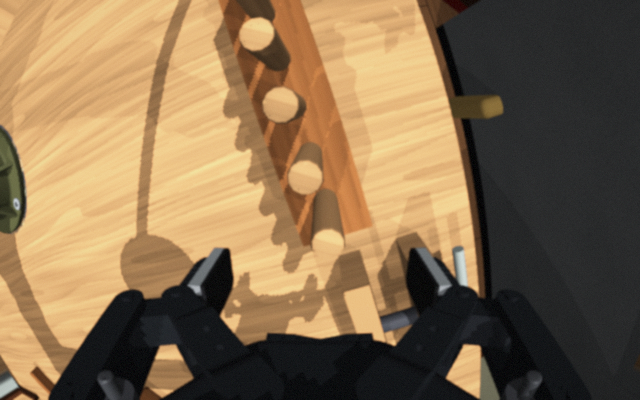

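The two views agree:
- **Gauge:** about (0.522, 0.3495), y-axis at 69.3°.
- **Strip:** about (0.573, -0.119), long axis at -11.6°.

I'll lift first, then move above the gauge.

```bash
python3 -m inch '[{"travel":[0,0,3],"dr":[0,0,0]},{"travel":[0,0,3],"dr":[0,0,0]},{"travel":[2.7,-2.2,0],"dr":[0,0,0]},{"travel":[2.7,-2.2,0],"dr":[0,0,0]},{"travel":[2.7,-2.2,0],"dr":[0,0,0]},{"travel":[2.7,-2.2,0],"dr":[0,0,0]},{"travel":[2.7,-2.2,0],"dr":[0,0,0]},{"travel":[2.7,-2.2,0],"dr":[0,0,0]},{"travel":[2.7,-2.2,0],"dr":[0,0,0]},{"travel":[2.7,-2.2,0],"dr":[0,0,-1]},{"travel":[2.7,-2.2,0],"dr":[0,0,-1]},{"travel":[2.7,-2.2,0],"dr":[0,0,-1]},{"travel":[2.7,-2.2,0],"dr":[0,0,0]},{"travel":[1.5,-1.2,0],"dr":[0,0,0]},{"travel":[0,0,0],"dr":[0,0,0]},{"travel":[0,0,0],"dr":[0,0,0]}]'
cat >> h.py <<'E'
from scipy.spatial.transform import Rotation as Ro
def st():
    s=bot.sense();q=s['tcp_rot'];M=Ro.from_quat([q[1],q[2],q[3],q[0]]).as_matrix()
    print('t',round(s['t'],2),'pos',s['ee_pos'].round(4),'az',np.degrees(np.arctan2(M[1,0],M[0,0])).round(2),'xz',M[2,0].round(4),'appr',M[:,1].round(4),'F',s['wrist_force'].round(1),'tq',s['torque'].round(2),'gap',round(s['finger_gap'],4))
    return s,M
def fish(c,uv):
    f=fpx(c);d=np.array([uv[0]-c['cx'],uv[1]-c['cy']]);r=np.hypot(*d);th=r/f
    v=np.r_[d/r*np.sin(th),np.cos(th)];R=c['view'][:3,:3];return -R.T@c['view'][:3,3],R.T@v
def fonz(c,uv,z):
    o,d=fish(c,uv);return o+d*(z-o[2])/d[2]
E
python3 - <<'E'
from h import *
st();cv2.imwrite('pics/w1.png',bot.read_camera('wrist')[:,:,::-1])
E
```

```text
t: 1.75
ee_pos: [0.5169, 0.349, 0.2616]
tcp_rot: [-0.58, 0.583, 0.397, -0.406]
wrist_force: [-0.4, 0.6, 0.1]
finger_gap: 0.0855
t 1.75 pos [0.5169 0.349  0.2616] az 69.22 xz -0.013 appr [-0.0083 -0.0108 -0.9999] F [-0.4  0.6  0.1] tq [ 0.02 -0.   -0.02] gap 0.0855
```

View pics/w1.png

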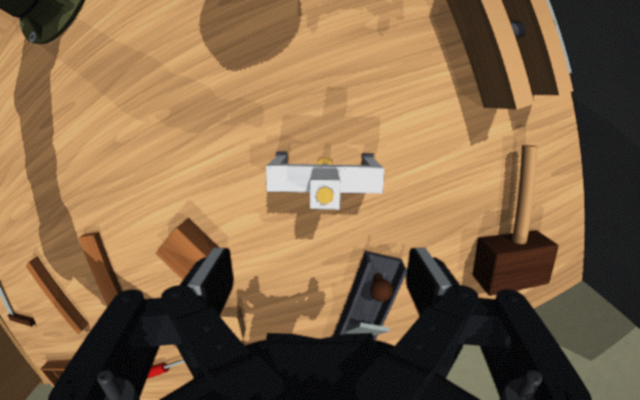

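The wrist view shows the gauge squarely aligned with the jaws: button at (325,195), crossbar from x=266 to x=383.

```bash
python3 - <<'E'
from h import *
c=bot.get_calibration('wrist')
print('button',fonz(c,(325,195),.154))
i=cv2.cvtColor(cv2.imread('pics/w1.png'),cv2.COLOR_BGR2HSV)
m=((i[...,1]<40)&(i[...,2]>120)).astype(np.uint8)[150:220,250:400]
m=cv2.morphologyEx(m,cv2.MORPH_OPEN,np.ones((3,3),np.uint8))
c0=max(cv2.findContours(m,0,1)[0],key=cv2.contourArea)[:,0]+[250,150];print(c0.min(0),c0.max(0))
L=fonz(c,(267.,178),.088);R=fonz(c,(382.,180),.088);print(L,R,np.degrees(np.arctan2(*(R-L)[[1,0]])))
yy=lambda x:[y for y in range(150,215) if m[y-150,x-250]]
for x in (272,376): print(x,yy(x)[0],yy(x)[-1])
E
```

```text
button [0.52478855 0.35008129 0.154     ]
[266 164] [383 209]
[0.50022327 0.28903995 0.088     ] [0.54843847 0.41112206 0.088     ] 68.44891765654323
272 164 191
376 166 192
```

```bash
python3 -m inch '[{"travel":[0.65,0.1,-1],"dr":[0.6,-0.5,0]},{"travel":[0,0,-3],"dr":[0,0,0]},{"travel":[0,0,-3],"dr":[0,0,0]},{"travel":[0,0,-2],"dr":[0,0,0]},{"travel":[0,0,0],"dr":[0,0,0]},{"travel":[0,0,0],"dr":[0,0,0]}]'
python3 - <<'E'
from h import *
st();cv2.imwrite('pics/w2.png',bot.read_camera('wrist')[:,:,::-1]);cv2.imwrite('pics/s2.png',bot.read_camera('scene')[40:240,300:560,::-1].repeat(3,0).repeat(3,1))
E
```

```text
t: 2.4
ee_pos: [0.5145, 0.3613, 0.1707]
tcp_rot: [0.58, -0.577, -0.408, 0.406]
wrist_force: [-0.0, 0.3, -0.3]
finger_gap: 0.0847
t 2.4 pos [0.5145 0.3613 0.1707] az 70.24 xz 0.0056 appr [-5.0e-04  6.1e-03 -1.0e+00] F [-0.   0.3 -0.3] tq [0.01 0.04 0.04] gap 0.0847
```

View pics/s2.png

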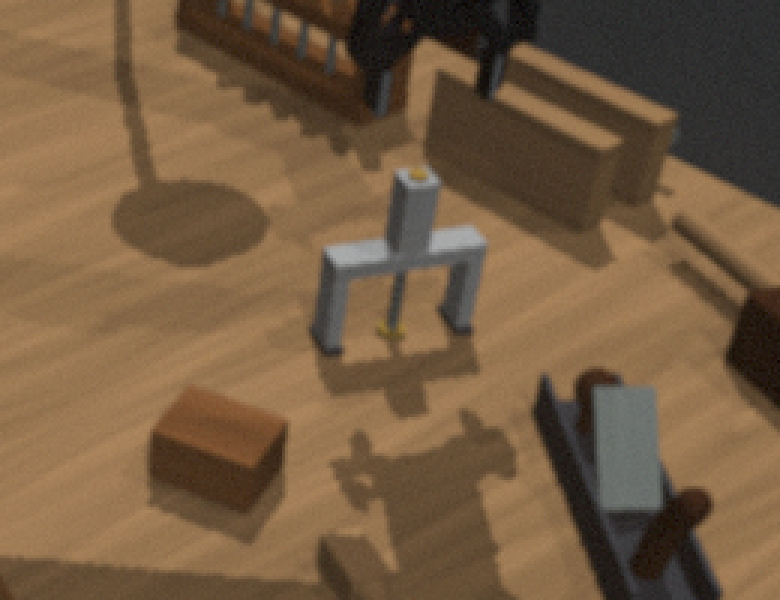

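View pics/w2.png

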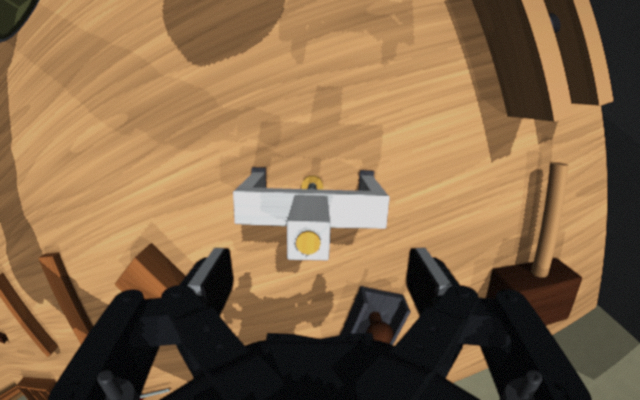

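The scene crop shows the fingertips around (380,110) and (488,95), above and behind the button at (418,175). The arm also drifted sideways, so I'll check the geometry before going further.

```bash
python3 - <<'E'
from h import *
s,M=st();c=bot.get_calibration('wrist');S=bot.get_calibration('scene')
print('button wrist',fonz(c,(308,242.5),.154))
p=s['ee_pos'];tips=np.array([p-M[:,1]*b+a*M[:,0]*.0425 for a in(-1,1) for b in (0,.013)])
print('tips proj in s2',(proj(S,tips)-[300,40])*3, (proj(S,[.522,.35,.154])-[300,40])*3)
print('wrist cam pos',-c['view'][:3,:3].T@c['view'][:3,3],c['view'][2,:3])
E
```

```text
t 2.5 pos [0.515  0.3613 0.1712] az 70.22 xz 0.0064 appr [ 4.0e-04  6.7e-03 -1.0e+00] F [-0.2  0.4 -0. ] tq [-0.02 -0.01  0.04] gap 0.0855
button wrist [0.52563734 0.34973676 0.154     ]
tips proj in s2 [[373.4238417  152.58448635]
 [375.61255979 137.78787513]
 [470.73525794 137.01766373]
 [473.58302361 122.34200775]] [[415.62691647 171.77822046]]
wrist cam pos [0.44821138 0.38410842 0.33847066] [ 0.26745042 -0.08927135 -0.95942738]
```

```bash
python3 - <<'E'
from h import *
s,M=st();c=bot.get_calibration('wrist')
def fp(P):
    q=c['view'][:3,:3]@P+c['view'][:3,3];th=np.arctan2(np.hypot(q[0],q[1]),q[2]);u=q[:2]/np.hypot(*q[:2]);return u*th*fpx(c)+[c['cx'],c['cy']]
p=s['ee_pos']
for b in (0,.013,.03,.05): print(b,[fp(p-M[:,1]*b+a*M[:,0]*.0425).round(0) for a in(-1,0,1)])
i=cv2.imread('pics/s2.png');cv2.imwrite('pics/s2c.png',cv2.resize(i[0:200,300:560],None,fx=3,fy=3))
j=cv2.imread('pics/w2.png');cv2.imwrite('pics/w2c.png',cv2.resize(j[200:350,160:480],None,fx=2.5,fy=2.5))
E
```

```text
t 2.5 pos [0.515  0.3613 0.1712] az 70.22 xz 0.0064 appr [ 4.0e-04  6.7e-03 -1.0e+00] F [-0.2  0.4 -0. ] tq [-0.02 -0.01  0.04] gap 0.0855
0 [array([248., 233.]), array([319., 233.]), array([391., 233.])]
0.013 [array([243., 242.]), array([319., 242.]), array([396., 242.])]
0.03 [array([236., 255.]), array([319., 257.]), array([403., 255.])]
0.05 [array([225., 275.]), array([319., 277.]), array([414., 275.])]
```

View pics/s2c.png

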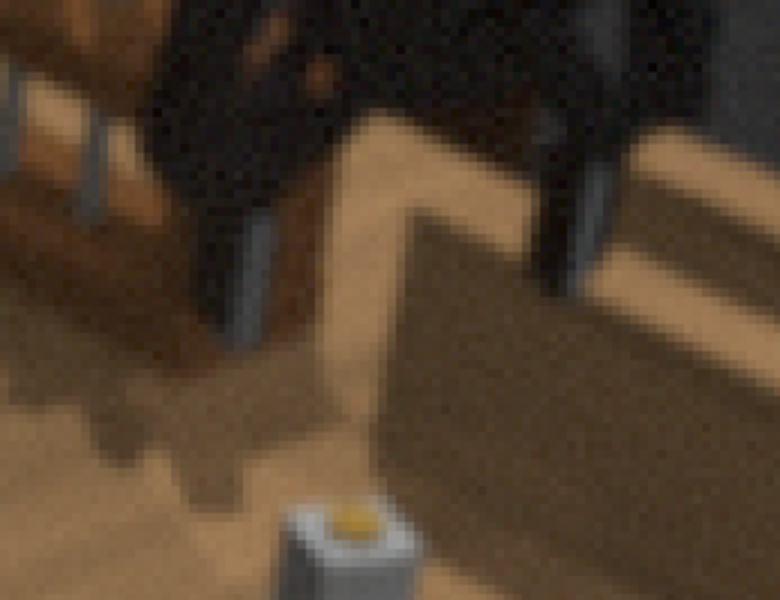

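View pics/w2c.png

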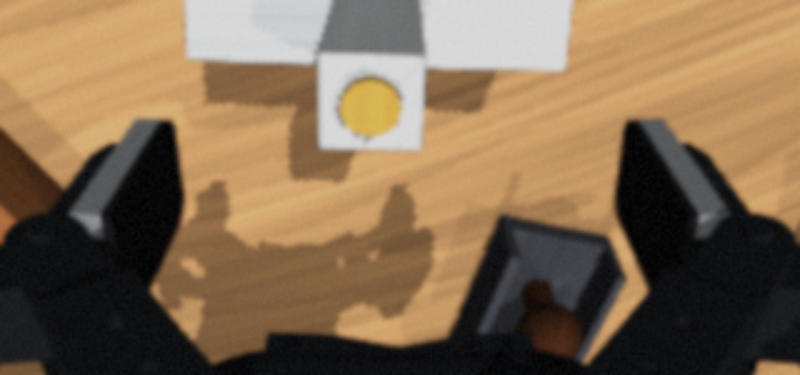

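Both views put the open fingertips about 35 mm behind the TCP. The gauge position is consistent in all three cameras. I'll correct the drift, descend in stages, and judge pad height by sight.

```bash
python3 -m inch '[{"travel":[0.9,-1.1,0],"dr":[0,0,0]},{"travel":[0,0,0],"dr":[0,0,-1]},{"travel":[0,0,0],"dr":[0,0,0]}]'; python3 -m inch '[{"travel":[0,0,-1.5],"dr":[0,0,0]},{"travel":[0,0,-1.5],"dr":[0,0,0]},{"travel":[0,0,0],"dr":[0,0,0]}]'
python3 -c "
from h import *
st()"
```

```text
t: 2.8
ee_pos: [0.5265, 0.3503, 0.1748]
tcp_rot: [0.584, -0.58, -0.405, 0.398]
wrist_force: [-0.2, -0.5, 0.2]
finger_gap: 0.0852
t: 3.1
ee_pos: [0.5271, 0.3497, 0.1429]
tcp_rot: [0.584, -0.581, -0.405, 0.397]
wrist_force: [-0.3, 0.3, -0.7]
finger_gap: 0.0857
t 3.1 pos [0.5271 0.3497 0.1429] az 69.05 xz 0.012 appr [ 0.0062  0.0105 -0.9999] F [-0.3  0.3 -0.7] tq [-0.01  0.04  0.05] gap 0.0857
```

```bash
python3 -m inch '[{"travel":[-0.2,0,-1.5],"dr":[-0.5,0.3,0]},{"travel":[0,0,-1.5],"dr":[0,0,0]},{"travel":[0,0,-0.8],"dr":[0,0,0]},{"travel":[0,0,0],"dr":[0,0,0]},{"travel":[0,0,0],"dr":[0,0,0]}]'
python3 - <<'E'
from h import *
st();a=bot.read_camera('scene')[50:170,370:500,::-1];cv2.imwrite('pics/s3.png',cv2.resize(a,None,fx=5,fy=5));st()
E
```

```text
t: 3.6
ee_pos: [0.5231, 0.3494, 0.0988]
tcp_rot: [0.583, -0.582, -0.4, 0.402]
wrist_force: [-0.9, -0.3, 0.9]
finger_gap: 0.0857
t 3.6 pos [0.5231 0.3494 0.0988] az 69.11 xz -0.0026 appr [-0.0032 -0.0015 -1.    ] F [-0.9 -0.3  0.9] tq [-0.01  0.04 -0.02] gap 0.0857
t 3.65 pos [0.523  0.3494 0.0989] az 69.11 xz -0.0027 appr [-0.0033 -0.0016 -1.    ] F [ 0.8  0.6 -1.3] tq [-0.04 -0.01 -0.02] gap 0.0857
```

View pics/s3.png

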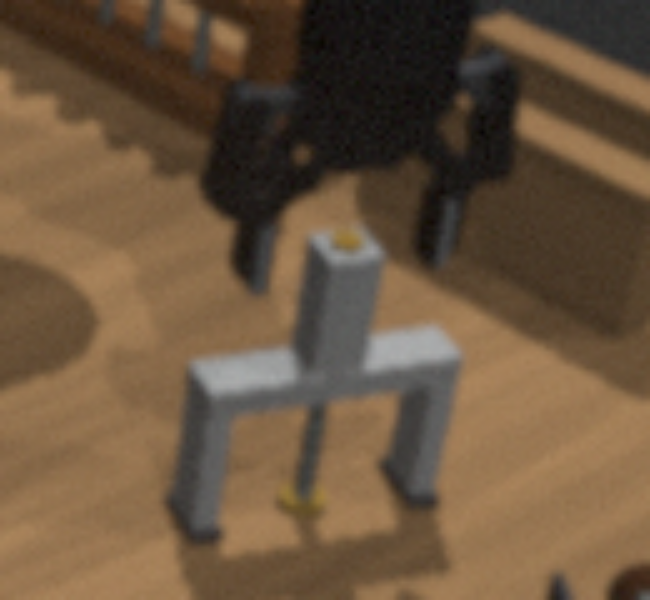

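The scene crop shows the open tips straddling the column at (258,290) and (438,265), at z≈0.135. I'll go 8 mm lower, which is still clear of the crossbar and button, and close.

```bash
python3 -m inch '[{"travel":[0,0,-0.8],"dr":[0,0,0]},{"travel":[0,0,0],"dr":[0,0,0]}]'; python3 -m inch '[{"travel":[0,0,0],"dr":[0,0,0]},{"travel":[0,0,0],"dr":[0,0,0]},{"travel":[0,0,0],"dr":[0,0,0]},{"travel":[0,0,0],"dr":[0,0,0]},{"travel":[0,0,0],"dr":[0,0,0]},{"travel":[0,0,0],"dr":[0,0,0]},{"travel":[0,0,0],"dr":[0,0,0]},{"travel":[0,0,0],"dr":[0,0,0]}]' 2
python3 - <<'E'
from h import *
st();a=bot.read_camera('scene')[50:170,370:500,::-1];cv2.imwrite('pics/s4.png',cv2.resize(a,None,fx=5,fy=5));st()
E
```

```text
t: 3.85
ee_pos: [0.5237, 0.3498, 0.0914]
tcp_rot: [0.583, -0.582, -0.401, 0.402]
wrist_force: [-0.4, -0.8, -0.2]
finger_gap: 0.0852
t: 4.65
ee_pos: [0.5246, 0.35, 0.0926]
tcp_rot: [0.583, -0.582, -0.401, 0.401]
wrist_force: [-0.0, -0.2, 0.0]
finger_gap: 0.0277
t 4.65 pos [0.5246 0.35   0.0926] az 69.09 xz 0.0011 appr [ 4.e-04  1.e-03 -1.e+00] F [-0.  -0.2  0. ] tq [-0.01 -0.06 -0.  ] gap 0.0277
t 4.7 pos [0.5246 0.35   0.0927] az 69.09 xz 0.0011 appr [ 3.e-04  1.e-03 -1.e+00] F [ 0.  -0.2 -0.5] tq [0.05 0.01 0.05] gap 0.0271
```

View pics/s4.png

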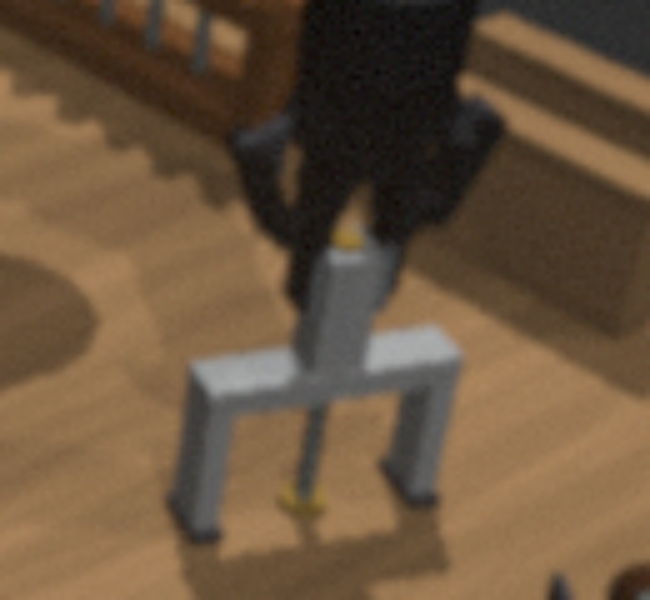

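The column is gripped: gap is 27.5 mm and the gauge hasn't moved. Reference TCP z with the soles on the bench is 0.0926. Lifting now.

```bash
python3 -m inch '[{"travel":[0,0,1],"dr":[0,0,0]},{"travel":[0,0,2],"dr":[0,0,0]},{"travel":[0,0,2],"dr":[0,0,0]},{"travel":[0,0,2],"dr":[0,0,0]},{"travel":[0,0,2],"dr":[0,0,0]},{"travel":[0,0,2],"dr":[0,0,0]},{"travel":[0,0,1],"dr":[0,0,0]},{"travel":[0,0,0],"dr":[0,0,0]}]'
python3 - <<'E'
from h import *
st();a=bot.read_camera('scene')[20:190,340:500,::-1];cv2.imwrite('pics/s5.png',cv2.resize(a,None,fx=3.5,fy=3.5))
E
```

```text
t: 5.5
ee_pos: [0.5192, 0.3469, 0.2128]
tcp_rot: [0.582, -0.582, -0.396, 0.406]
wrist_force: [-0.2, -0.0, -4.4]
finger_gap: 0.0271
t 5.5 pos [0.5192 0.3469 0.2128] az 69.12 xz -0.0108 appr [-0.0111 -0.0073 -0.9999] F [-0.2 -0.  -4.4] tq [-0.   -0.03  0.03] gap 0.0271
```

View pics/s5.png

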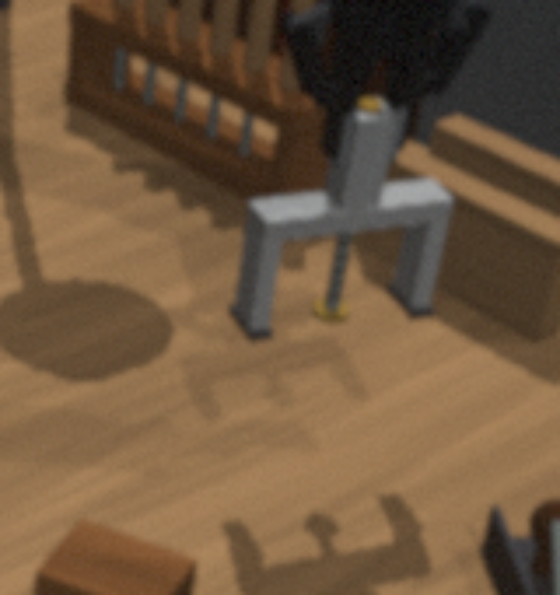

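Lifted cleanly, upright and with -4.4 N on the wrist. Next, the transfer to above the strip with the +9.3° turn.

```bash
python3 -m inch '[{"travel":[0.3,-1.5,0],"dr":[0.3,-0.3,0]},{"travel":[0.3,-2.8,0],"dr":[0,0,0.6]},{"travel":[0.3,-2.8,0],"dr":[0,0,0.6]},{"travel":[0.3,-2.8,0],"dr":[0,0,0.6]},{"travel":[0.3,-2.8,0],"dr":[0,0,0.6]},{"travel":[0.3,-2.8,0],"dr":[0,0,0.6]},{"travel":[0.3,-2.8,0],"dr":[0,0,0.6]},{"travel":[0.3,-2.8,0],"dr":[0,0,0.6]},{"travel":[0.3,-2.8,0],"dr":[0,0,0.6]},{"travel":[0.3,-2.8,0],"dr":[0,0,0.6]},{"travel":[0.3,-2.8,0],"dr":[0,0,0.6]},{"travel":[0.3,-2.8,0],"dr":[0,0,0.6]},{"travel":[0.3,-2.8,0],"dr":[0,0,0.6]},{"travel":[0.3,-2.8,0],"dr":[0,0,0.6]},{"travel":[0.3,-2.8,0],"dr":[0,0,0.6]},{"travel":[0.3,-2.8,0],"dr":[0,0,0.6]},{"travel":[0.3,-2.4,0],"dr":[0,0,0.3]},{"travel":[0,0,0],"dr":[0,0,0]},{"travel":[0,0,0],"dr":[0,0,0]}]'
python3 -c "
from h import *
st()"
```

```text
t: 7.45
ee_pos: [0.5453, -0.1595, 0.1856]
tcp_rot: [0.554, -0.547, -0.427, 0.46]
wrist_force: [-0.1, 0.7, -4.0]
finger_gap: 0.0274
t 7.45 pos [ 0.5453 -0.1595  0.1856] az 77.76 xz -0.0297 appr [-0.0436 -0.0209 -0.9988] F [-0.1  0.7 -4. ] tq [ 0.08 -0.09 -0.02] gap 0.0274
```

```bash
python3 -m inch '[{"travel":[1,1.4,0.5],"dr":[0.6,-1.2,0]},{"travel":[1,1.4,0.5],"dr":[0.6,-1.2,0.3]},{"travel":[0.7,1.2,0],"dr":[0,0,0.3]},{"travel":[0,0,0],"dr":[0,0,0]},{"travel":[0,0,0],"dr":[0,0,0]}]'
python3 - <<'E'
from h import *
st()
cv2.imwrite('pics/w6.png',bot.read_camera('wrist')[:,:,::-1]);a=bot.read_camera('scene')[130:310,180:380,::-1];cv2.imwrite('pics/s6.png',cv2.resize(a,None,fx=3.3,fy=3.3));
st()
E
```

```text
t: 7.95
ee_pos: [0.5729, -0.1124, 0.1949]
tcp_rot: [0.548, -0.545, -0.449, 0.448]
wrist_force: [-0.6, -0.8, -3.8]
finger_gap: 0.027
t 7.95 pos [ 0.5729 -0.1124  0.1949] az 78.69 xz 0.0038 appr [-0.0012  0.0041 -1.    ] F [-0.6 -0.8 -3.8] tq [-0.06 -0.01 -0.04] gap 0.027
t 8.05 pos [ 0.5728 -0.1124  0.1947] az 78.66 xz 0.0044 appr [-0.0013  0.0047 -1.    ] F [ 0.5  0.2 -4.7] tq [-0.03  0.03  0.03] gap 0.027
```

View pics/s6.png

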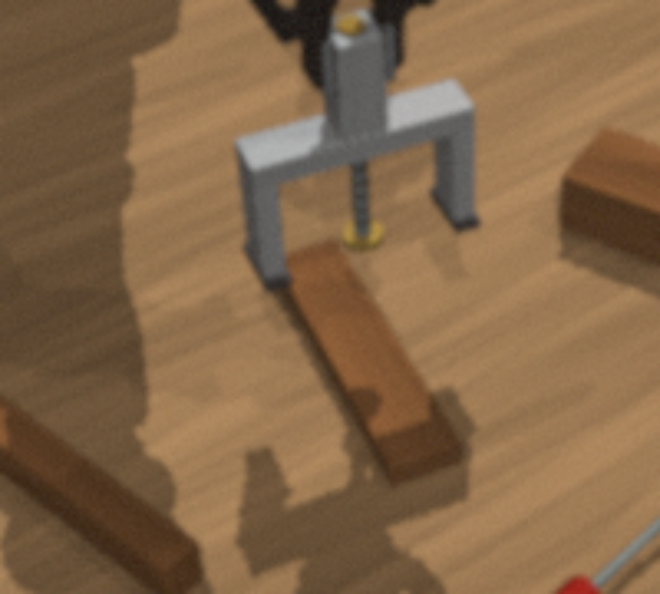

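View pics/w6.png

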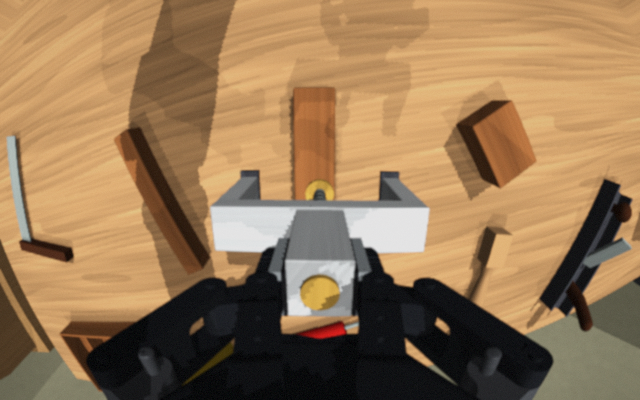

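```bash
python3 - <<'E'
from h import *
c=bot.get_calibration('wrist')
i=cv2.cvtColor(cv2.imread('pics/w6.png'),cv2.COLOR_BGR2HSV)
for y in (100,130,160,180): print(y,[tuple(i[y,x]) for x in (285,294,300,315,330,340)])
for y in (100,120,140,160,180):
    r=i[y,270:360].astype(int);ok=np.where((r[:,1]>150)&(r[:,0]<14))[0]
    if len(ok): 
        L,R=[fonz(c,(x,y),.02) for x in (270+ok[0]-.5,270+ok[-1]+.5)];print(y,ok[0]+270,ok[-1]+270,L.round(4),R.round(4),np.linalg.norm(L-R).round(4),((L+R)/2).round(4))
for y in range(80,96,2): print(y,i[y,315])
print('end',fonz(c,(295,87.5),.02),fonz(c,(335.5,87.5),.02))
print('foot',fonz(c,(319.5,189),.102))
E
python3 - <<'E'
import cv2
i=cv2.imread('pics/w6.png');cv2.imwrite('pics/w6c.png',cv2.resize(i[75:215,240:400],None,fx=4,fy=4))
E
```

```text
100 [(np.uint8(15), np.uint8(128), np.uint8(179)), (np.uint8(12), np.uint8(168), np.uint8(140)), (np.uint8(13), np.uint8(169), np.uint8(161)), (np.uint8(12), np.uint8(163), np.uint8(156)), (np.uint8(13), np.uint8(169), np.uint8(151)), (np.uint8(16), np.uint8(125), np.uint8(194))]
130 [(np.uint8(15), np.uint8(124), np.uint8(191)), (np.uint8(13), np.uint8(165), np.uint8(150)), (np.uint8(13), np.uint8(163), np.uint8(172)), (np.uint8(13), np.uint8(169), np.uint8(158)), (np.uint8(13), np.uint8(168), np.uint8(144)), (np.uint8(16), np.uint8(122), np.uint8(219))]
160 [(np.uint8(16), np.uint8(123), np.uint8(215)), (np.uint8(13), np.uint8(161), np.uint8(130)), (np.uint8(13), np.uint8(167), np.uint8(186)), (np.uint8(12), np.uint8(169), np.uint8(171)), (np.uint8(13), np.uint8(171), np.uint8(163)), (np.uint8(16), np.uint8(121), np.uint8(209))]
180 [(np.uint8(16), np.uint8(125), np.uint8(198)), (np.uint8(13), np.uint8(151), np.uint8(142)), (np.uint8(13), np.uint8(164), np.uint8(190)), (np.uint8(17), np.uint8(163), np.uint8(152)), (np.uint8(13), np.uint8(169), np.uint8(174)), (np.uint8(17), np.uint8(123), np.uint8(221))]
100 293 334 [ 0.4874 -0.1243  0.02  ] [ 0.4965 -0.0796  0.02  ] 0.0457 [ 0.492  -0.1019  0.02  ]
120 293 333 [ 0.5091 -0.1289  0.02  ] [ 0.518  -0.0849  0.02  ] 0.0449 [ 0.5135 -0.1069  0.02  ]
140 294 334 [ 0.531  -0.1324  0.02  ] [ 0.54  -0.088  0.02 ] 0.0453 [ 0.5355 -0.1102  0.02  ]
160 294 333 [ 0.553  -0.1372  0.02  ] [ 0.5619 -0.0933  0.02  ] 0.0447 [ 0.5575 -0.1152  0.02  ]
180 294 333 [ 0.5755 -0.1421  0.02  ] [ 0.5845 -0.0976  0.02  ] 0.0454 [ 0.58   -0.1199  0.02  ]
80 [ 16 125 183]
82 [ 16 126 192]
84 [ 16 126 192]
86 [ 15 131 168]
88 [ 13 158 150]
90 [ 13 172 154]
92 [ 13 170 156]
94 [ 12 167 153]
end [ 0.47438462 -0.11887816  0.02      ] [ 0.48313822 -0.07580103  0.02      ]
foot [ 0.5705597  -0.11143227  0.102     ]
```

View pics/w6c.png

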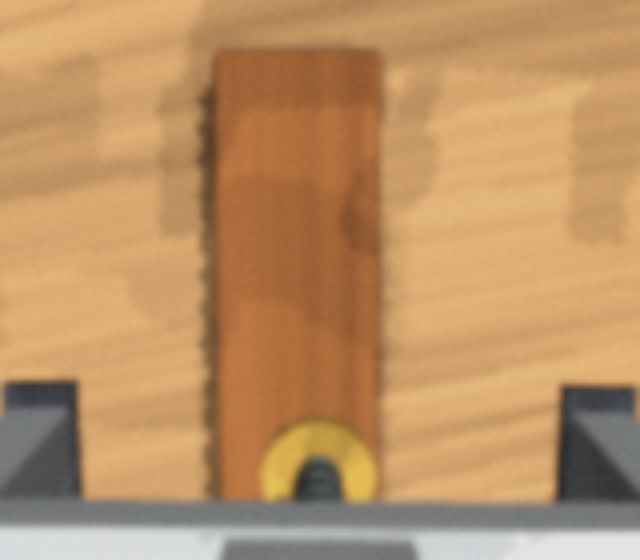

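The wrist view shows the strip parallel to the gauge, at columns 293 to 334 with its end at row 87. Its centre comes out at about (0.575, -0.1185). I need to shift +0.35, -0.7 cm, then descend in stages.

```bash
python3 -m inch '[{"travel":[0.3,-0.7,0],"dr":[-0.2,0,-0.2]},{"travel":[0,0,-1],"dr":[0,0,0]},{"travel":[0,0,-1.2],"dr":[0,0,0]},{"travel":[0,0,-1.2],"dr":[0,0,0]},{"travel":[0,0,-1.2],"dr":[0,0,0]},{"travel":[0,0,-0.8],"dr":[0,0,0]},{"travel":[0,0,0],"dr":[0,0,0]},{"travel":[0,0,0],"dr":[0,0,0]}]'
python3 -c "
from h import *
st()"
```

```text
t: 8.85
ee_pos: [0.5734, -0.1223, 0.1333]
tcp_rot: [0.55, -0.547, -0.444, 0.448]
wrist_force: [-0.2, 0.9, -3.6]
finger_gap: 0.0278
t 8.85 pos [ 0.5734 -0.1223  0.1333] az 78.24 xz -0.0016 appr [-6.4e-03 -3.0e-04 -1.0e+00] F [-0.2  0.9 -3.6] tq [-0.02 -0.03 -0.02] gap 0.0278
```

```bash
python3 -m inch '[{"travel":[0.3,0.3,0],"dr":[0,-0.4,0.2]},{"travel":[0,0,-0.8],"dr":[0,0,0]},{"travel":[0,0,0],"dr":[0,0,0]},{"travel":[0,0,0],"dr":[0,0,0]}]'
python3 - <<'E'
from h import *
st()
cv2.imwrite('pics/w7.png',bot.read_camera('wrist')[60:260,200:440,::-1].repeat(3,0).repeat(3,1));a=bot.read_camera('scene')[170:290,230:350,::-1];cv2.imwrite('pics/s7.png',cv2.resize(a,None,fx=5,fy=5));
st()
E
```

```text
t: 9.25
ee_pos: [0.578, -0.1187, 0.1262]
tcp_rot: [-0.547, 0.549, 0.449, -0.446]
wrist_force: [0.3, -0.2, -4.0]
finger_gap: 0.0274
t 9.25 pos [ 0.578  -0.1187  0.1262] az 78.5 xz 0.0007 appr [ 4.3e-03 -2.0e-04 -1.0e+00] F [ 0.3 -0.2 -4. ] tq [-0.03 -0.06  0.03] gap 0.0274
t 9.35 pos [ 0.5777 -0.1187  0.1261] az 78.49 xz 0.0006 appr [ 3.7e-03 -1.0e-04 -1.0e+00] F [ 0.5  0.1 -4.5] tq [0.   0.01 0.03] gap 0.0274
```

View pics/s7.png

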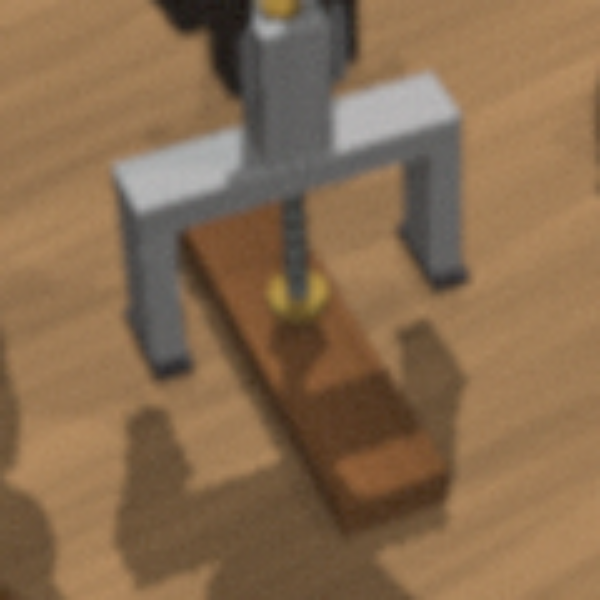

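View pics/w7.png

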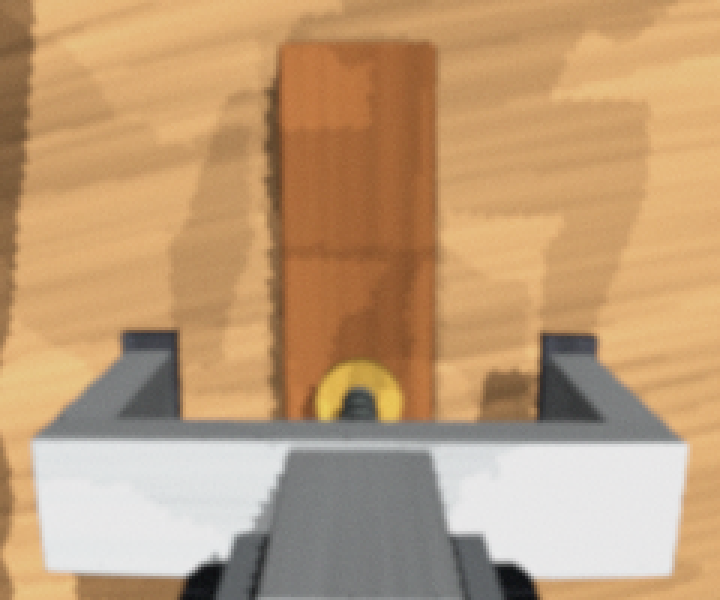

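Both views show the gauge centred across the strip and parallel to it, with the foot just above mid-length. Continuing the gentle descent.

```bash
python3 -m inch '[{"travel":[-0.15,0,-0.3],"dr":[0,0.2,0]},{"travel":[0,0,-0.4],"dr":[0,0,0]},{"travel":[0,0,-0.4],"dr":[0,0,0]},{"travel":[0,0,-0.4],"dr":[0,0,0]},{"travel":[0,0,-0.4],"dr":[0,0,0]},{"travel":[0,0,-0.4],"dr":[0,0,0]},{"travel":[0,0,-0.3],"dr":[0,0,0]},{"travel":[0,0,0],"dr":[0,0,0]},{"travel":[0,0,0],"dr":[0,0,0]}]'
python3 -c "
from h import *
st()"
```

```text
t: 10.25
ee_pos: [0.5766, -0.1191, 0.0982]
tcp_rot: [-0.547, 0.548, 0.447, -0.447]
wrist_force: [0.3, 0.4, -3.5]
finger_gap: 0.0274
t 10.25 pos [ 0.5766 -0.1191  0.0982] az 78.47 xz -0.0002 appr [ 1.1e-03 -4.0e-04 -1.0e+00] F [ 0.3  0.4 -3.5] tq [ 0.04 -0.01  0.  ] gap 0.0274
```

```bash
python3 -m inch '[{"travel":[0,0,-0.2],"dr":[0,0,0]},{"travel":[0,0,-0.2],"dr":[0,0,0]},{"travel":[0,0,0],"dr":[0,0,0]},{"travel":[0,0,0],"dr":[0,0,0]}]'
python3 -m inch '[{"travel":[0,0,-0.1],"dr":[0,0,0]},{"travel":[0,0,0],"dr":[0,0,0]}]'
python3 -c "
from h import *
st()"
```

```text
t: 10.65
ee_pos: [0.5767, -0.119, 0.0943]
tcp_rot: [-0.547, 0.548, 0.448, -0.447]
wrist_force: [-0.4, 0.4, -4.1]
finger_gap: 0.0273
t: 10.85
ee_pos: [0.5767, -0.1191, 0.0933]
tcp_rot: [-0.547, 0.548, 0.448, -0.447]
wrist_force: [0.4, 0.4, -3.0]
finger_gap: 0.0272
t 10.85 pos [ 0.5767 -0.1191  0.0933] az 78.47 xz 0.0 appr [ 1.5e-03 -3.0e-04 -1.0e+00] F [ 0.4  0.4 -3. ] tq [0.   0.09 0.  ] gap 0.0272
```

```bash
python3 -m inch '[{"travel":[0,0,-0.07],"dr":[0,0,0]},{"travel":[0,0,0],"dr":[0,0,0]}]'
python3 -m inch '[{"travel":[0,0,-0.07],"dr":[0,0,0]},{"travel":[0,0,0],"dr":[0,0,0]}]'
python3 -c "
from h import *
st()"
```

```text
t: 11.05
ee_pos: [0.5767, -0.1191, 0.0927]
tcp_rot: [-0.547, 0.548, 0.448, -0.447]
wrist_force: [-0.3, -0.0, -3.5]
finger_gap: 0.0273
t: 11.25
ee_pos: [0.5769, -0.1192, 0.0927]
tcp_rot: [-0.547, 0.548, 0.448, -0.447]
wrist_force: [-0.0, -0.4, -3.6]
finger_gap: 0.0271
t 11.25 pos [ 0.5769 -0.1192  0.0927] az 78.47 xz 0.0004 appr [ 0.002 -0.    -1.   ] F [-0.  -0.4 -3.6] tq [ 0.05  0.11 -0.05] gap 0.0271
```

```bash
python3 -m inch '[{"travel":[0,0,-0.1],"dr":[0,0,0]},{"travel":[0,0,0],"dr":[0,0,0]}]'
python3 -c "
from h import *
for _ in range(1):
    st();a=bot.read_camera('scene')[170:290,230:350,::-1];cv2.imwrite('pics/s8.png',cv2.resize(a,None,fx=5,fy=5));st()
cv2.imwrite('pics/w8.png',bot.read_camera('wrist')[60:260,200:440,::-1].repeat(3,0).repeat(3,1));st()
"
```

```text
t: 11.45
ee_pos: [0.5772, -0.1192, 0.0927]
tcp_rot: [-0.547, 0.548, 0.448, -0.446]
wrist_force: [-1.0, -0.4, -3.9]
finger_gap: 0.0273
t 11.45 pos [ 0.5772 -0.1192  0.0927] az 78.46 xz 0.0008 appr [ 2.6e-03  3.0e-04 -1.0e+00] F [-1.  -0.4 -3.9] tq [ 0.05  0.23 -0.  ] gap 0.0273
t 11.5 pos [ 0.5773 -0.1193  0.0926] az 78.46 xz 0.0007 appr [ 2.9e-03  1.0e-04 -1.0e+00] F [-1.2  0.2 -0.7] tq [0.07 0.31 0.01] gap 0.0272
t 11.55 pos [ 0.5773 -0.1193  0.0926] az 78.46 xz 0.0007 appr [ 2.9e-03  1.0e-04 -1.0e+00] F [-1.3  0.5 -0.7] tq [0.13 0.32 0.05] gap 0.0274
```

View pics/s8.png

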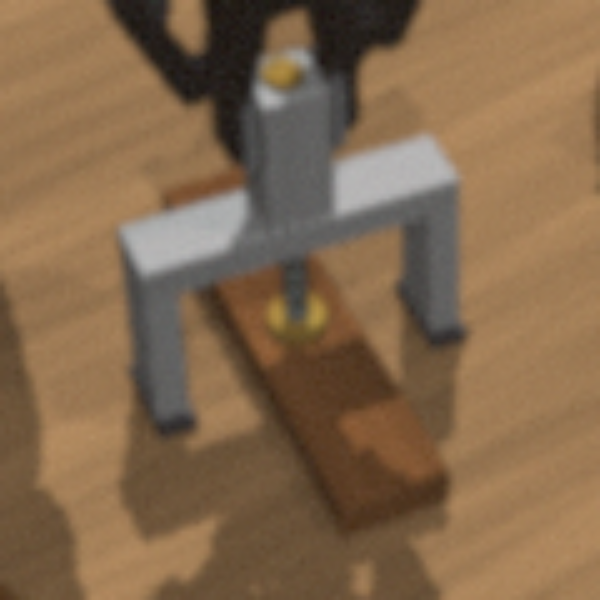

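View pics/w8.png

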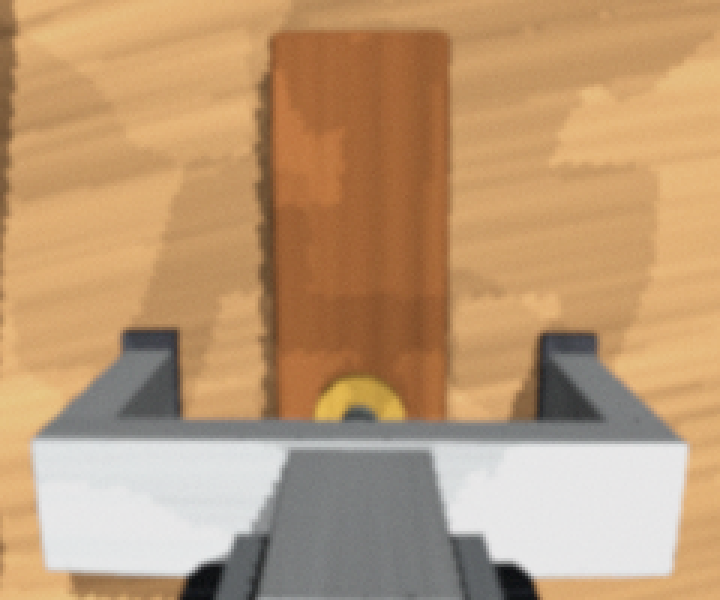

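The legs have landed: z stopped at 0.0926, which is the bench reference, and the residual force dropped to about -0.7 N. The foot rests mid-strip and the rod has retracted by about two rings. I'll take out the small tilt and release.

```bash
python3 -m inch '[{"travel":[0,0,-0.03],"dr":[0,0.2,0]},{"travel":[0,0,0],"dr":[0,0,0]}]'; python3 -m inch '[{"travel":[0,0,0],"dr":[0,0,0]},{"travel":[0,0,0],"dr":[0,0,0]},{"travel":[0,0,0],"dr":[0,0,0]},{"travel":[0,0,0],"dr":[0,0,0]},{"travel":[0,0,0],"dr":[0,0,0]},{"travel":[0,0,0],"dr":[0,0,0]},{"travel":[0,0,0],"dr":[0,0,0]},{"travel":[0,0,0],"dr":[0,0,0]},{"travel":[0,0,0],"dr":[0,0,0]}]' 8.5
python3 - <<'E'
from h import *
st();a=bot.read_camera('scene')[170:290,230:350,::-1];cv2.imwrite('pics/s9.png',cv2.resize(a,None,fx=5,fy=5));st()
E
```

```text
t: 11.75
ee_pos: [0.5775, -0.1194, 0.0926]
tcp_rot: [0.548, -0.548, -0.447, 0.447]
wrist_force: [-0.8, -0.7, -0.4]
finger_gap: 0.027
t: 12.65
ee_pos: [0.5794, -0.1196, 0.0932]
tcp_rot: [-0.547, 0.549, 0.448, -0.446]
wrist_force: [-0.7, 0.9, -0.4]
finger_gap: 0.0851
t 12.65 pos [ 0.5794 -0.1196  0.0932] az 78.48 xz -0.0 appr [ 3.6e-03 -8.0e-04 -1.0e+00] F [-0.7  0.9 -0.4] tq [-0.03  0.04 -0.02] gap 0.0851
t 12.7 pos [ 0.5794 -0.1196  0.0932] az 78.48 xz -0.0001 appr [ 3.6e-03 -8.0e-04 -1.0e+00] F [-0.2 -0.1 -0.5] tq [-0.01  0.04 -0.  ] gap 0.0848
```

View pics/s9.png

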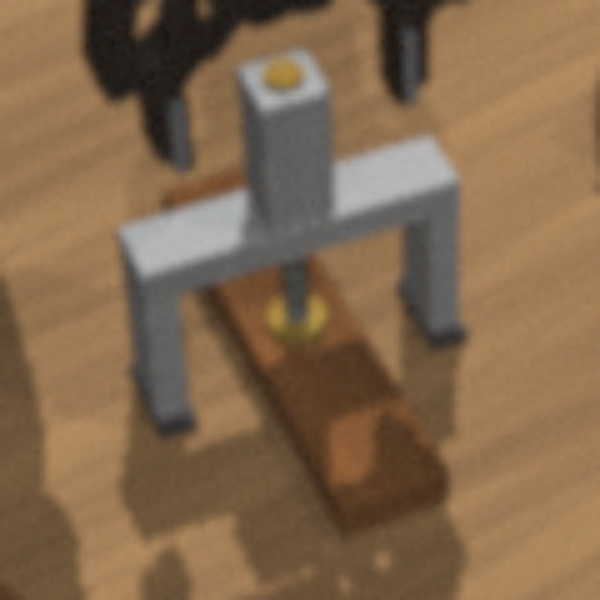

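The gripper is open and clear of the column, and the gauge stands unchanged. Rising now, watching for sideways drift.

```bash
python3 -m inch '[{"travel":[0,0,1],"dr":[0,0,0]},{"travel":[0,0,1.5],"dr":[0,0,0]},{"travel":[0,0,2],"dr":[0,0,0]},{"travel":[0,0,0],"dr":[0,0,0]}]'; python3 -m inch '[{"travel":[0,0,2],"dr":[0,0,0]},{"travel":[0,0,2],"dr":[0,0,0]},{"travel":[0,0,2.5],"dr":[0,0,0]},{"travel":[0,0,2.5],"dr":[0,0,0]},{"travel":[0,0,2],"dr":[0,0,0]},{"travel":[0,0,0],"dr":[0,0,0]},{"travel":[0,0,0],"dr":[0,0,0]},{"travel":[0,0,0],"dr":[0,0,0]}]'
python3 - <<'E'
from h import *
st();w=bot.read_camera('wrist')[:,:,::-1];cv2.imwrite('pics/w10.png',w);a=bot.read_camera('scene')[:,:,::-1];cv2.imwrite('pics/s10f.png',a);cv2.imwrite('pics/s10.png',cv2.resize(a[170:290,230:350],None,fx=5,fy=5));cv2.imwrite('pics/t10.png',bot.read_camera('top')[:,:,::-1])
E
```

```text
t: 13.1
ee_pos: [0.5796, -0.1199, 0.1425]
tcp_rot: [-0.546, 0.549, 0.448, -0.446]
wrist_force: [0.8, -0.3, 0.0]
finger_gap: 0.0851
t: 13.9
ee_pos: [0.5784, -0.1199, 0.2583]
tcp_rot: [-0.546, 0.549, 0.449, -0.446]
wrist_force: [1.0, 0.7, -0.6]
finger_gap: 0.0849
t 13.9 pos [ 0.5784 -0.1199  0.2583] az 78.43 xz 0.0007 appr [ 6.1e-03 -5.0e-04 -1.0e+00] F [ 1.   0.7 -0.6] tq [-0.01  0.03 -0.02] gap 0.0849
```

View pics/s10.png

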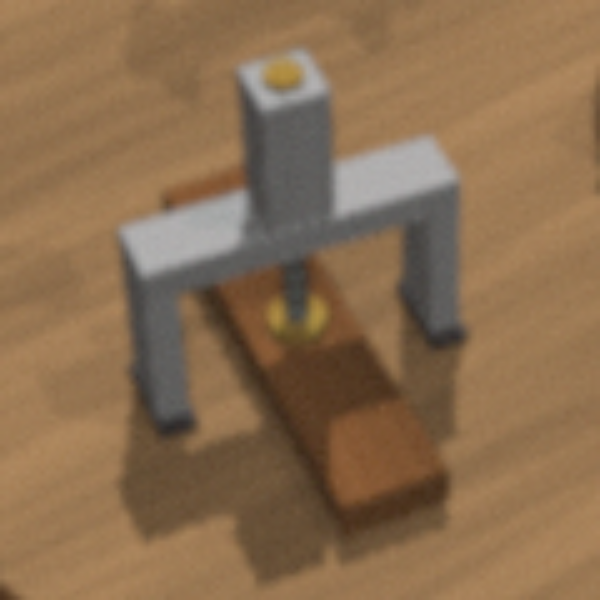

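View pics/w10.png

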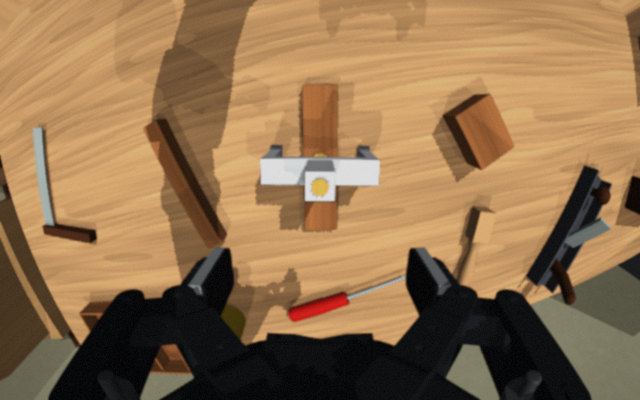

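```bash
python3 - <<'E'
from h import *
c=bot.get_calibration('wrist');S=bot.get_calibration('scene')
print('button',fonz(c,(319.5,187),.154),onz(S,(230+283/5,170+73/5),.154))
e1=(fonz(c,(304,84.5),.02)+fonz(c,(338,84.5),.02))/2;e2=(fonz(c,(305,230.5),.02)+fonz(c,(337,230.5),.02))/2
print('strip ends',e1,e2,'mid',(e1+e2)/2,np.linalg.norm(e1-e2))
a=cv2.imread('pics/scene0.png')[235:285,290:330].astype(int);b=cv2.imread('pics/s10f.png')[235:285,290:330].astype(int)
E
```

```text
button [ 0.57745481 -0.11952696  0.154     ] [ 0.57874161 -0.11968726  0.154     ]
strip ends [ 0.47870266 -0.0972329   0.02      ] [ 0.67469704 -0.13703951  0.02      ] mid [ 0.57669985 -0.11713621  0.02      ] 0.1999959098154118
```

```bash
python3 -c "
from h import *
st();print(bot.close_job())"
```

```text
t 14.05 pos [ 0.5781 -0.1198  0.2577] az 78.44 xz 0.0005 appr [ 4.8e-03 -5.0e-04 -1.0e+00] F [-0.4 -0.6 -0.3] tq [ 0.01  0.03 -0.07] gap 0.0848
the job is handed in; nothing more can be done
None
```

I gripped the gauge by its square column, lifted it over to the strip, turned it about 9° to match and lowered it astride the middle. I opened the gripper once the legs were on the bench, then rose clear and handed the job in at 14.05 s of 38 s.

**Last checks**
- **Position:** the column axis is at about (0.578, -0.1195) and the strip's midpoint at (0.577, -0.117), so the gauge is within about 2–3 mm of the middle.
- **Legs on the bench:** the tool height at release was 0.0926 m, the same as when the gauge first stood on the bench. The load on the wrist had dropped from about -4.3 N to about -0.5 N.
- **Foot:** in the pictures it rests on the wood, with the rod pushed up by about two rings (about 20 mm).
- **Strip:** its corners look unchanged in the scene view before and after placing. I compared them by eye only.

**What disagreed**
- **Fingertips:** when open they stood about 35 mm behind the reported tool point, not the 13 mm I expected, so I set the grasp height by sight.
- **Drift:** the moves pulled sideways and tilted the tool by up to 3°. I corrected this before the final descent, and about 0.2° was left at release.

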